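# Key the lever hub onto the hand press

## Task

Refit the lever of the small hand press: drop the small loose key fully into the slot on top of the shaft, so it lies on the slot's floor, and let it go. Then, with the lever upright so that the hub's keyway meets the key, slide the hub along the shaft over the key until it sits fully home against the shoulder. Leave the large key, the glue jar and the tape stand where they are.

Things in the scene. Friction and masses are not known exactly. Their poses are not given: they have to be found in the camera images.
- slot (a point): Slot in the top of the press's fixed level shaft. The point is the seated key's centre: 7 mm above the slot's flat floor, 18 mm above the shaft's axis, 158 mm above the bench. z up; y along the shaft into the press; x across it. Slot 52 mm long (y), 16 wide, long edges sloped 2 mm wide as lead-in, floor 9 mm below the shaft's top line, closed at both ends.
- shoulder (a point): Centre of the shoulder face that the hub must meet, on the shaft's axis, 140 mm above the bench; axes as the slot's. Steel collar 62 mm across. The steel shaft, 40 mm in diameter, runs from here 150 mm to its free end at -y; the slot's middle is at y = -28 mm. Beyond y = +10 mm stands the grey press head, to 45 mm above the axis, and its ram, to 80 mm above it at y = 52 mm.
- key_center (a point): The small key that fits: a loose plain square steel bar, 45 mm long (its x), 14 x 14 mm across, about 70 g, lying flat on the bench. The point is its centre, 7 mm above the bench. It goes into the slot with its x along the shaft (either way round) and then stands about 5 mm proud of the shaft.
- lever_hub (a joint): How far (m) the lever hub stands out from home along the shaft: 0 = inner face on the shoulder, 0.10 = farthest out. It starts 0.066 to 0.09 out, on the free end of the shaft, clear of the slot, and slides with about 2.5 N of friction. Hub: round aluminium boss, 74 mm in diameter, 46 mm long, with the shaft through its bore, with the lever rising from it.
- lever_turn (a joint): Lean of hub and lever about the shaft (rad): 0 = lever straight up, keyway over the slot; positive leans to the slot's +x. Limits +-1.3; it stays where it is turned (about 0.1 N m). The keyway, a groove along the bore in line with the lever, is 19 mm wide, its inner mouth flared to 27 mm; off by more than about 0.2 rad the hub runs against the key's end.
- knob_ball (a point): Centre of the black ball, 28 mm in diameter, at the lever's end, 80 mm from the shaft's axis. The lever is a straight steel bar, 18 mm wide (across the shaft), 12 mm thick (along it), standing on the hub 32 mm outward of the hub's inner face. Upright, the ball's top is 234 mm above the bench.
- big_key_center (a point): A larger steel key that does not fit: 66 mm long, 22 x 22 mm across, lying on the bench; the point is its centre, 11 mm up. Bystander.
- glue_jar: Brown glass jar with a black cap, 60 mm in diameter, 70 mm high, origin under its centre. Bystander.
- tape_stand: Black desk tape dispenser with a roll of tape, 130 x 55 mm, 105 mm high, origin under its centre. Bystander.
Not all that is in view belongs to the job. Leave any orange or turquoise look-alike of the part that bears key_center alone.

How it is judged (in metres and radians):
On the way:
1. the small key lies fully down in the slot, let go, while the hub is still clear of the slot (z of key_center in the frame of slot between -0.003 and 0.0025 m and x of key_center in the frame of slot between -0.003 and 0.003 m and y of key_center in the frame of slot between -0.006 and 0.006 m and angle between the x axis of key_center and the y axis of slot, either way round below 0.12 rad and contact force between the fingers and key below 0.1 N and value of joint lever_hub above 0.052 m), for 0.2 s.
At the end, for the whole second after the job is handed in: The hub is within 4 mm of the shoulder with the lever within 0.25 rad of upright, the small key still lies in the slot under it (centre within 3 mm across and in height, 6 mm along, of its seat, within 0.12 rad of the shaft's line), and the hub is at rest (value of joint lever_hub below 0.004 m and value of joint lever_turn between -0.25 and 0.25 rad and z of key_center in the frame of slot between -0.003 and 0.003 m and x of key_center in the frame of slot between -0.003 and 0.003 m and y of key_center in the frame of slot between -0.006 and 0.006 m and angle between the x axis of key_center and the y axis of slot, either way round below 0.12 rad and linear speed of lever_hub below 0.01 m/s); the robot touches nothing.
It fails at once if the large key, the glue jar or the tape stand is shifted by more than 40 mm (distance of any of big_key_center, glue_jar, tape_stand from where it was at the start of the episode above 0.04 m).
It also fails if it takes over 72 s, if anything falls off the work surface, if the arm or the gripper's body presses on something with over 40 N, if the wrist force passes 120 N, or if a joint passes its speed limit or range.

## Robot

A 6-joint arm with a two-finger parallel gripper is mounted at the origin on the work surface. World frame = base frame: x ahead of the robot, y to its left, z up, the work surface at z = 0. Lengths are in m, angles in degrees, forces in N, time in s.
With the tool pointing down it reaches from about 0.375 to 0.9 m from the base axis. Payload 3.1 kg.
Tool frame: the origin (TCP) lies at the very end of the fingers, on their centre line; the grasp point (between the pads) lies 19 mm behind it (grasp_offset is the distance from the TCP to the grasp point, in m); z points along the fingers, y is the direction in which the jaws open and shut (so a half turn about z gives the same grasp; the last joint's range is limited). The gripper opens to 87 mm and grips with 3 to 60 N. Pads are 19 mm wide; open, the fingers measure 117 mm over their backs; the gripper's body (75 mm by 190 mm) begins 51 mm behind the grasp point.
Start: joints at [62.424, 30.224, 82.088, -0, 67.689, -10.227], TCP at [0.186, 0.597, 0.223] pointing down, gripper open.
Joint ranges: [-176.69, 176.69], [-43.24, 126.21], [12.49, 139.97], [-82, 262], [0, 151.66], [-163.58, 163.58]. Speed limits (degrees/s): [159.86, 159.86, 180, 180, 180, 180].

## Interface

Orientations are given as a 3x3 rotation matrix whose columns are the frame's x, y, z axes.
In Python, from rig import * gives the robot as it stands. The module is installed in compiled form; this text tells all that it offers.
- The arm moves only by the tool play_rows, never from a script. Its argument "plan" is a list that holds one entry, the list of rows, each a list of 7 numbers: the shift along the world's x, y, z each as a share of 5 cm, from -1 to 1, then the turn, a rotation vector about the world's x, y, z each as a share of pi rad, from -1 to 1, then the gripper's target within -1 to 1 (fully open at 1, half-way at 0, shut at -1). A call has 1 to 12 rows; each row shifts and turns the commanded pose from where the row before left it; what a row does not reach is not made up. A row lasts 1/10 s, in which the tool goes at most 50 mm and 8.59 degrees, less where a joint would pass 70% of its speed; a pose out of reach is approached as far as the arm can. A call with a number of a shift or a turn outside -1 to 1 is refused whole. A call with a gripper value outside its range is refused whole. The fingers move at their own pace and stop on an object; the grip force is fixed at half the most. Time passes only in rows, so rows that do not move let the fingers close. It gives the time, the measured TCP pose, the force and the opening at its end, in the units of the state.
- read_state(): the state, without advancing time (a new reading comes with each control period).
- capture(name): name is "scene" or "top" or "wrist"; returns the picture (384x512x3 uint8, red, green, blue); there is no depth.
- camera_params(name): a dict with "intrinsics" (3x3 intrinsics, pixels), "k1" (the pictures are not rectified: a ray, as slopes to the right and down, at radius r is drawn at 1 + k1 r^2 times it, then the intrinsics apply), "R" (3x3) and "t" (3): a world point X has camera coordinates R X + t; the wrist camera has in their place "mount" (4x4, takes a point from camera to tool coordinates, whose origin is the TCP and whose axes are the flange's). Camera axes: x right, y down, z forward; pixel columns grow to the right and rows downward; lengths in m; the calibration is good to about 2 mm. A picture is of the moment at which its call begins: read the wrist's pose just before it. camera_params takes no time and is no camera call.
- hand_in(): hands the job in, once; it reports no verdict.
The state is a dict: "time_s": time; "joint_positions": joint angles; "qvel": joint speeds; "tau": joint torques, N m; "position": TCP position; "tcp_rot": TCP orientation; "force": force on the tool from outside, world axes, zero at the start; "moment": the same for the moment, N m; "opening": opening from 0.0 (shut) to 1.0 (fully open).
Only numpy, scipy, OpenCV 4.12 (cv2) and the standard library are available. Lean on these libraries where they do the work, as an engineer would, in place of code of your own. Each camera call takes 0.05 s, during which the arm holds its last target. There are 200 camera calls.

## Working session

There is one attempt and no reset: what is moved stays moved. The work goes in short steps, Python scripts to look and compute and a tool call to move; the robot and the scene stay as the last step left them, time stands still between calls to the robot, and variables do not carry over. Pictures are saved under pics/ and viewed, about 8 in all and at most 12, crops included, and the job is handed in when it is done.

Besides the shell and the picture viewer there is one more tool, called after "Emit:" by a JSON object that holds its "api" and its "payload", one argument or row to a line. play_rows: Moves the arm, as the interface text tells. Its arguments: {"type":"object","properties":{"plan":{"type":"array"}},"required":["plan"]}

```bash
mkdir -p pics
cat > h.py <<'E'
from rig import *
import numpy as np, cv2
def cam(name, st=None):
    p=camera_params(name); K=np.array(p["intrinsics"]);k=p["k1"]
    if "R" in p: R=np.array(p["R"]);t=np.array(p["t"])
    else:
        M=np.array(p["mount"]);T=np.eye(4);T[:3,:3]=st["tcp_rot"];T[:3,3]=st["position"]
        W=np.linalg.inv(T@M);R=W[:3,:3];t=W[:3,3]
    return K,k,R,t
def ray(c,uv):
    K,k,R,t=c
    d=np.linalg.inv(K)@np.array([uv[0],uv[1],1.]);s=d[:2]/d[2];r=s.copy()
    for _ in range(20): r=s/(1+k*(r@r))
    return -R.T@t, R.T@np.array([r[0],r[1],1.])
def onz(c,uv,z):
    o,d=ray(c,uv);return o+d*(z-o[2])/d[2]
def tri(c1,a,c2,b):
    o,d=ray(c1,a);p,e=ray(c2,b)
    s=np.linalg.lstsq(np.c_[d,-e],p-o,rcond=None)[0];A=o+s[0]*d;B=p+s[1]*e
    return (A+B)/2,np.linalg.norm(A-B)
def proj(c,X):
    K,k,R,t=c;q=R@np.array(X)+t;s=q[:2]/q[2];s=s*(1+k*(s@s));return (K@[s[0],s[1],1])[:2]
def save(n,im,box=None,f=1):
    if box: im=im[box[1]:box[3],box[0]:box[2]]
    cv2.imwrite(f"pics/{n}.png",cv2.resize(im[:,:,::-1],None,fx=f,fy=f,interpolation=cv2.INTER_CUBIC))
E
python3 - <<'E'
from h import *
s=read_state();print({k:np.round(v,3).tolist() for k,v in s.items()})
for n in("scene","top","wrist"):
    im=capture(n);np.save(f"{n}0.npy",im);save(n+"0",im,f=1.5)
    c=cam(n,s);print(n,-c[2].T@c[3],c[0][0,0])
E
```

```text
{'time_s': 0.0, 'joint_positions': [62.423, 30.278, 82.158, -0.002, 67.688, -10.228], 'qvel': [-0.006, 0.002, -0.04, -0.105, 0.006, -0.026], 'tau': [-0.0, -44.004, -17.659, 0.063, 0.058, -0.0], 'position': [0.186, 0.596, 0.222], 'tcp_rot': [[-0.955, 0.298, -0.001], [0.298, 0.955, -0.002], [0.0, -0.002, -1.0]], 'force': [-0.023, 0.185, -0.18], 'moment': [0.015, 0.025, -0.008], 'opening': 1.002}
scene [ 0.84630042 -0.75444609  0.72982779] 378.95640661964296
top [ 0.35057417 -0.12301981  1.1219089 ] 448.54208814306145
wrist [0.1219825  0.61559079 0.38405504] 292.75342308576757
```

View pics/top0.png

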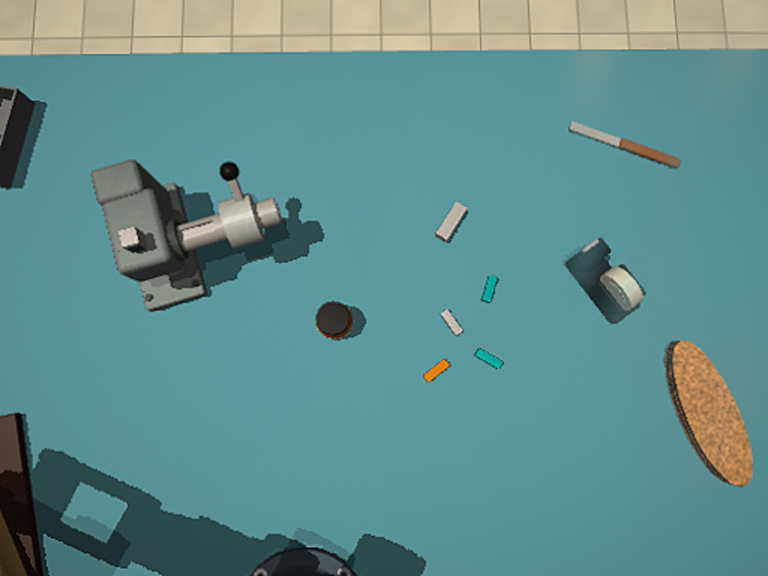

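View pics/scene0.png

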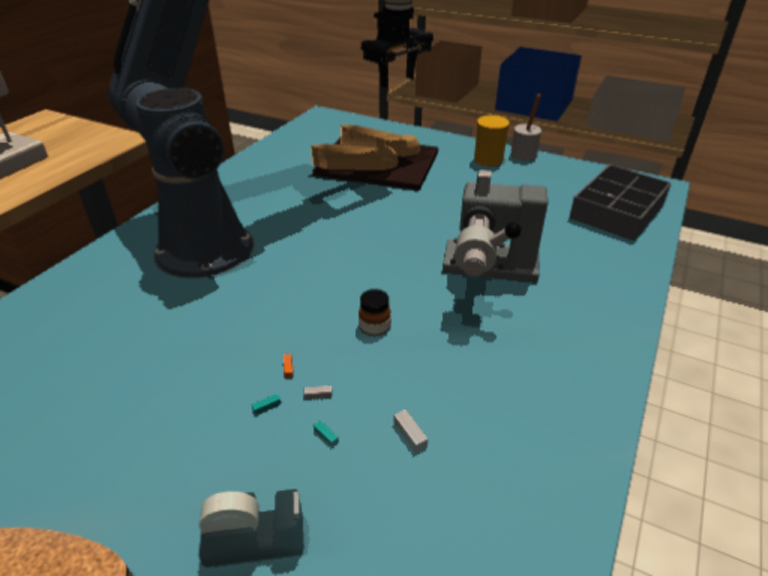

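Run:
```python
from h import *
T=np.load("top0.npy");S=np.load("scene0.npy");ct=cam("top");cs=cam("scene")
def blob(im,near,f,lo=10):
    m=f(im.astype(int)).astype(np.uint8)
    n,l,st,ce=cv2.connectedComponentsWithStats(m)
    i=min([j for j in range(1,n) if st[j,4]>lo],key=lambda j:np.hypot(*(ce[j]-near)))
    pts=np.argwhere(l==i)[:,::-1].astype(np.float32)
    return ce[i],st[i,4],cv2.minAreaRect(pts),pts
key=lambda a:(a[...,0]>120)&(abs(a[...,0]-a[...,1])<40)&(abs(a[...,0]-a[...,2])<45)
blk=lambda a:a.max(2)<40
for nm,a,b,f in(("key",(301,214.5),(212,261),key),("big",(301,147),(273,286),key),("ball",(153,114),(342,153),blk)):
    A=blob(T,a,f);B=blob(S,b,f)
    print(nm,A[:3],B[:3],tri(ct,A[0],cs,B[0]))
    if nm!="ball":
        h=.014 if nm=="key" else .022
        bp=cv2.boxPoints(A[2]);W=np.array([onz(ct,p,h)[:2] for p in bp]);print(W.mean(0),np.diff(np.r_[W,W[:1]],axis=0))
save("press",T,(55,95,215,215),5)
```

```text
key (array([300.56, 214.31]), np.int32(100), ((300.6006774902344, 214.4295196533203), (18.105026245117188, 5.406930923461914), 55.00797653198242)) (array([211.55263158, 259.05263158]), np.int32(76), ((211.5, 259.0), (4.0, 17.0), 90.0)) (array([ 0.45900128, -0.24554264,  0.01523806]), np.float64(0.0014184059482318676))
[ 0.45830836 -0.24618097] [[ 0.00761103 -0.01124107]
 [-0.03729088 -0.02469914]
 [-0.00753052  0.01121675]
 [ 0.03721037  0.02472345]]
big (array([300.57847534, 146.51121076]), np.int32(223), ((300.5852966308594, 146.50881958007812), (8.743400573730469, 25.23314666748047), 32.47119140625)) (array([273.47345133, 284.03097345]), np.int32(226), ((273.4783630371094, 284.01593017578125), (25.75119972229004, 8.924215316772461), 53.746158599853516)) (array([ 0.63000142, -0.24980841,  0.02235507]), np.float64(0.001806168747520851))
[ 0.62944044 -0.25041845] [[ 0.05488712 -0.0358166 ]
 [-0.01246746 -0.01831886]
 [-0.05470513  0.03591171]
 [ 0.01228548  0.01822375]]
ball (array([152.54285714, 114.        ]), np.int32(105), ((152.5, 114.0), (10.0, 11.0), 90.0)) (array([341.59825034, 157.90174966]), np.int32(1486), ((333.7551574707031, 159.9379425048828), (54.81002426147461, 52.23561096191406), 4.763640880584717)) (array([0.66508242, 0.08838155, 0.18082016]), np.float64(0.0012233791324031235))
```

View pics/press.png

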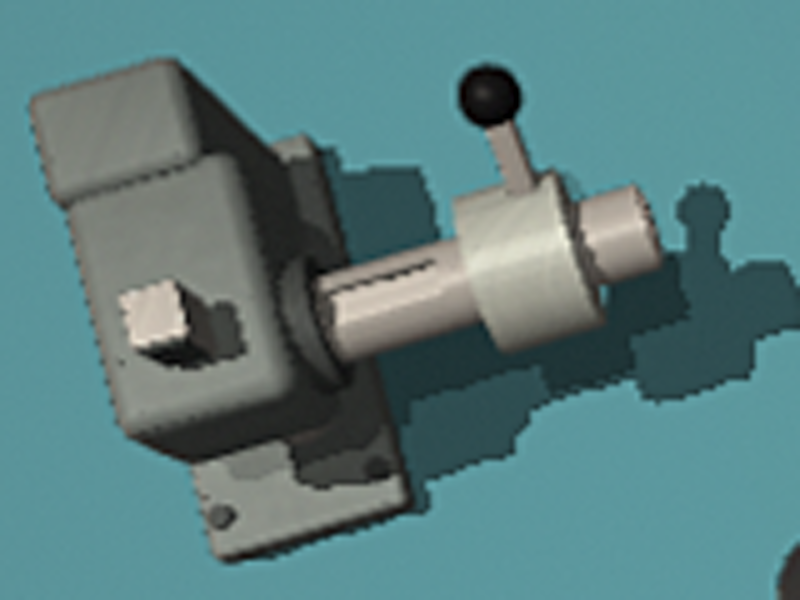

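Emit:
{"api": "play_rows", "payload": {
  "plan": [
    [[0.6,-0.78,0.1,0,0,-0.047,1],[0.6,-0.78,0.1,0,0,-0.047,1],[0.6,-0.78,0.1,0,0,-0.047,1],[0.6,-0.78,0.1,0,0,-0.047,1],[0.6,-0.78,0.1,0,0,-0.047,1],[0.6,-0.78,0.1,0,0,-0.047,1],[0.16,-0.97,0,0,0,-0.047,1],[0.16,-0.97,0,0,0,-0.047,1],[0.16,-0.97,0,0,0,-0.047,1],[0.16,-0.97,0,0,0,-0.047,1],[0.16,-0.97,0,0,0,-0.047,1],[0.16,-0.97,0,0,0,-0.047,1]]
  ]
}}

```text
time_s: 1.35
position: [0.4142, 0.0697, 0.2526]
tcp_rot: [[0.488, 0.873, 0.0], [0.873, -0.488, 0.0], [0.0, 0.0, -1.0]]
force: [1.0, 0.6, -0.1]
opening: 1.0
```

Emit:
{"api": "play_rows", "payload": {
  "plan": [
    [[0.11,-0.79,-0.25,0,0,-0.038,1],[0.11,-0.79,-0.25,0,0,-0.038,1],[0.11,-0.79,-0.25,0,0,-0.038,1],[0.11,-0.79,-0.25,0,0,-0.038,1],[0.11,-0.79,-0.25,0,0,0,1],[0.11,-0.79,-0.25,0,0,0,1],[0.11,-0.79,-0.25,0,0,0,1],[0.11,-0.79,-0.25,0,0,0,1],[0,0,0,0,0,0,1],[0,0,0,0,0,0,1]]
  ]
}}

```text
time_s: 2.35
position: [0.4577, -0.2449, 0.1518]
tcp_rot: [[0.832, 0.554, -0.001], [0.554, -0.832, 0.002], [-0.0, -0.002, -1.0]]
force: [-0.6, 0.2, 0.4]
opening: 1.004
```

Run:
```python
from h import *
s=read_state();print(s["position"],s["tcp_rot"])
W=capture("wrist");np.save("wrist1.npy",W);save("wrist1",W,f=1)
c=cam("wrist",s);print(proj(c,[.4587,-.246,.014]))
a=W.astype(int)
m=((a[...,0]>120)&(abs(a[...,0]-a[...,1])<40)&(abs(a[...,0]-a[...,2])<45)).astype(np.uint8)
n,l,st,ce=cv2.connectedComponentsWithStats(m)
for i in range(1,n):
    if st[i,4]>150:
        r=cv2.minAreaRect(np.argwhere(l==i)[:,::-1].astype(np.float32));bp=cv2.boxPoints(r)
        Q=np.array([onz(c,p,.014)[:2] for p in bp]);print(ce[i],st[i,4],Q.mean(0),np.diff(Q,axis=0)*1000)
```

```text
[ 0.4577344  -0.24485777  0.15181697] [[ 8.32417446e-01  5.54147197e-01 -1.44249735e-03]
 [ 5.54148965e-01 -8.32416096e-01  1.53884119e-03]
 [-3.48013477e-04 -2.08031667e-03 -9.99997776e-01]]
[258.32727334 182.92817726]
[365.35561644  36.25424658] 1825 [ 0.63304237 -0.2514189 ] [[ 57.52305418 -37.68106493]
 [-10.03656591 -20.59650521]
 [-58.56956747  38.00223301]]
[258.53291536 172.97805643] 319 [ 0.46707876 -0.24063003] [[  7.43931194 -11.16826383]
 [-20.19949428 -13.63009473]
 [ -7.58818911  11.38727813]]
[400.59309021 256.28790787] 521 [ 0.47744421 -0.42833098] [[ 30.24651819 -46.17379622]
 [-12.16786818 -11.11931505]
 [-30.56531495  46.85846837]]
```

View pics/wrist1.png

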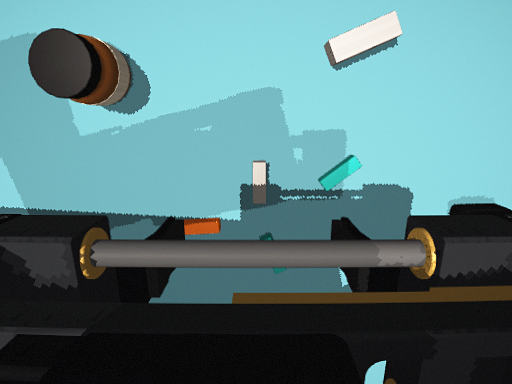

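Emit:
{"api": "play_rows", "payload": {
  "plan": [
    [[0.02,-0.02,-0.5,0,0,0,0],[0,0,-0.5,0,0,0,0],[0,0,-0.5,0,0,0,0],[0,0,-0.5,0,0,0,0],[0,0,-0.4,0,0,0,0],[0,0,-0.3,0,0,0,0],[0,0,-0.12,0,0,0,0],[0,0,0,0,0,0,0],[0,0,0,0,0,0,0]]
  ]
}}

```text
time_s: 3.3
position: [0.4598, -0.2451, 0.0124]
tcp_rot: [[0.831, 0.557, 0.001], [0.557, -0.831, -0.001], [0.0, 0.001, -1.0]]
force: [0.4, -0.6, 0.6]
opening: 0.505
```

Emit:
{"api": "play_rows", "payload": {
  "plan": [
    [[0,0,-0.06,0,0,0,0],[0,0,0,0,0,0,-1],[0,0,0,0,0,0,-1],[0,0,0,0,0,0,-1],[0,0,0,0,0,0,-1],[0,0,0,0,0,0,-1],[0,0,0,0,0,0,-1],[0,0,0,0,0,0,-1],[0,0,0,0,0,0,-1]]
  ]
}}

```text
time_s: 4.2
position: [0.4593, -0.2455, 0.0086]
tcp_rot: [[0.831, 0.556, 0.0], [0.556, -0.831, -0.0], [-0.0, 0.0, -1.0]]
force: [-0.3, -0.4, 1.4]
opening: 0.154
```

Run:
```python
from h import *
ct=cam("top");q=lambda u,v:(55+u/5,95+v/5)
f=lambda u,v,z:onz(ct,q(u,v),z)[:2]
A=f(327,292,.157);B=f(437,262,.157);print("slotedge",A,B,np.linalg.norm(A-B),np.degrees(np.arctan2(*(A-B)[::-1])))
for a,b in(((340,270),(460,240)),((345,362),(480,328))):
    A,B=f(*a,.142),f(*b,.142);print("sil",A,B,np.degrees(np.arctan2(*(A-B)[::-1])))
print("hub in edge",f(455,200,.14),f(505,352,.14),"end",f(632,187,.14),f(662,262,.14))
```

```text
slotedge [0.58423847 0.1627879 ] [0.59721358 0.11468797] 0.04981923667014481 105.09639039000768
sil [0.59790649 0.16174499] [0.61107189 0.10832304] 103.84420732461369
sil [0.55581979 0.15815026] [0.57054833 0.09842217] 103.85238495043974
hub in edge [0.63021162 0.11150592] [0.55990426 0.08747257] end [0.63530148 0.03174955] [0.60032242 0.01785055]
```

Emit:
{"api": "play_rows", "payload": {
  "plan": [
    [[0,0,0.6,0,0,0,-1],[0,0,0.9,0,0,0,-1],[0,0,0.9,0,0,0,-1],[0,0,0.9,0,0,0,-1],[0,0,0.9,0,0,0,-1],[0,0,0.9,0,0,0,-1]]
  ]
}}

```text
time_s: 4.8
position: [0.4587, -0.2449, 0.2652]
tcp_rot: [[0.831, 0.556, -0.001], [0.556, -0.831, 0.001], [-0.0, -0.001, -1.0]]
force: [0.9, 0.4, 0.1]
opening: 0.155
```

Emit:
{"api": "play_rows", "payload": {
  "plan": [
    [[0.307,0.72,0,0,0,0.0435,-1],[0.307,0.72,0,0,0,0.0435,-1],[0.307,0.72,0,0,0,0.0435,-1],[0.307,0.72,0,0,0,0.0435,-1],[0.307,0.72,0,0,0,0.0435,-1],[0.307,0.72,0,0,0,0.0435,-1],[0.307,0.72,0,0,0,0.0435,-1],[0.307,0.72,0,0,0,0.0435,-1],[0.307,0.72,0,0,0,0.0435,-1],[0,0,0,0,0,0,-1],[0,0,0,0,0,0,-1]]
  ]
}}

```text
time_s: 5.9
position: [0.5969, 0.0793, 0.2628]
tcp_rot: [[-0.247, 0.969, -0.002], [0.969, 0.247, -0.001], [-0.0, -0.002, -1.0]]
force: [-1.0, -0.4, -0.9]
opening: 0.154
```

Run:
```python
from h import *
s=read_state();print(s["position"],s["tcp_rot"]);np.savez("st2.npz",**s)
W=capture("wrist");np.save("wrist2.npy",W);save("wrist2",W,f=1.5)
c=cam("wrist",s);print(proj(c,[.582,.137,.158]))
```

```text
[0.59686966 0.0792678  0.26279873] [[-2.47091000e-01  9.68990695e-01 -1.75223883e-03]
 [ 9.68992276e-01  2.47090438e-01 -5.33250666e-04]
 [-8.37534730e-05 -1.82966733e-03 -9.99998323e-01]]
[257.32801729 125.39098801]
```

View pics/wrist2.png

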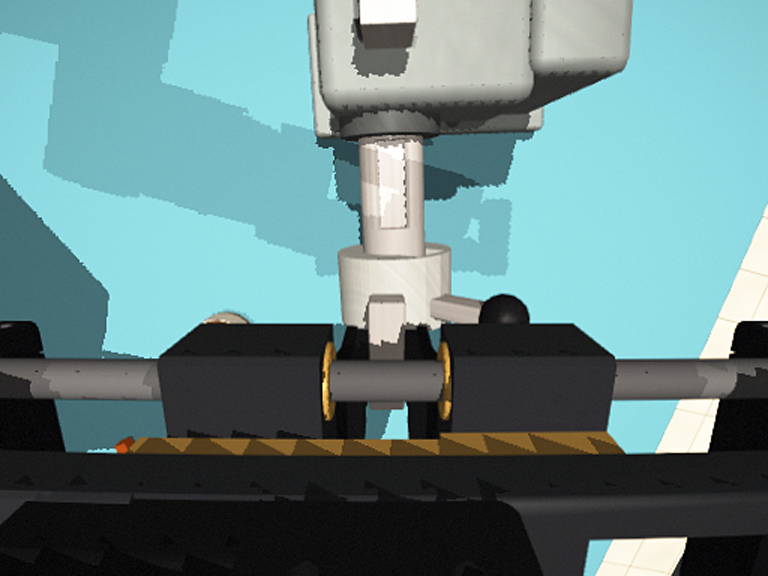

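Run:
```python
from h import *
W=np.load("wrist2.npy");save("slot",W,(225,80,300,275),4)
```

```text
(no output)
```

View pics/slot.png

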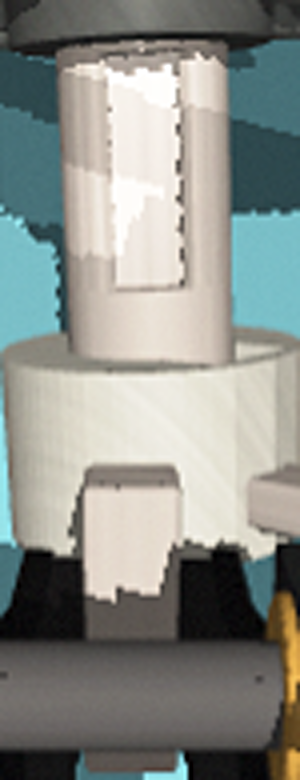

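Run:
```python
from h import *
s=np.load("st2.npz");c=cam("wrist",s);ct=cam("top")
q=lambda u,v:(225+u/4,80+v/4);qt=lambda u,v:(55+u/5,95+v/5)
X,u_=np.array([.969,.247]),np.array([-.247,.969]);O=np.array([.582,.137])
pr=lambda n,P:print(n,np.round(P,4),"slot-frame mm",np.round([(P[:2]-O)@X*1e3,(P[:2]-O)@u_*1e3],1))
for v,l,r in((100,61,226.5),(200,66,230),(320,71,234)):pr("axis",(onz(c,q(l,v),.142)+onz(c,q(r,v),.142))/2);
for v,l,r in((110,106,184),(200,112,187),(270,115,187)):pr("rimL",onz(c,q(l,v),.157));pr("rimR",onz(c,q(r,v),.157))
pr("near end",onz(c,q(151,289),.159))
pr("collar face low edge",onz(c,q(143,48),.16))
P,e=tri(c,q(185,285),ct,qt(437,262));pr("2view near corner",P);print(e)
for a in((84,487),(181,487)):pr("key end top",onz(c,q(*a),s["position"][2]+.0055))
for a in((84,467),(178,467)):pr("key end bot",onz(c,q(*a),s["position"][2]-.0085))
pr("tcp",s["position"])
```

```text
axis [0.5807 0.1554 0.142 ] slot-frame mm [ 3.3 18.2]
axis [0.5874 0.1335 0.142 ] slot-frame mm [ 4.4 -4.7]
axis [0.5957 0.1061 0.142 ] slot-frame mm [  5.6 -33.3]
rimL [0.5732 0.1507 0.157 ] slot-frame mm [-5.2 15.5]
rimR [0.5899 0.155  0.157 ] slot-frame mm [12.1 15.5]
rimL [0.5792 0.1321 0.157 ] slot-frame mm [-3.9 -4.1]
rimR [0.5956 0.1363 0.157 ] slot-frame mm [13.  -4.1]
rimL [0.5837 0.1171 0.157 ] slot-frame mm [ -3.3 -19.7]
rimR [0.5996 0.1211 0.157 ] slot-frame mm [ 13.1 -19.7]
near end [0.5927 0.1151 0.159 ] slot-frame mm [  4.9 -23.8]
collar face low edge [0.5779 0.1652 0.16  ] slot-frame mm [ 3.  28.3]
2view near corner [0.6003 0.117  0.1468] slot-frame mm [ 12.8 -23.9]
0.0010668625050249251
key end top [0.5857 0.098  0.2683] slot-frame mm [ -6.1 -38.7]
key end top [0.5988 0.1014 0.2683] slot-frame mm [  7.5 -38.7]
key end bot [0.5854 0.097  0.2543] slot-frame mm [ -6.6 -39.6]
key end bot [0.5991 0.1005 0.2543] slot-frame mm [  7.6 -39.6]
tcp [0.5969 0.0793 0.2628] slot-frame mm [  0.1 -59.6]
```

Emit:
{"api": "play_rows", "payload": {
  "plan": [
    [[-0.08,0.414,0,0,0,0.007,-1],[-0.08,0.414,0,0,0,0.007,-1],[-0.08,0.414,0,0,0,0,-1],[0,0,-0.5,0,0,0,-1],[0,0,-0.5,0,0,0,-1],[0,0,-0.4,0,0,0,-1],[0,0,-0.34,0,0,0,-1],[0,0,0,0,0,0,-1],[0,0,0,0,0,0,-1]]
  ]
}}

```text
time_s: 6.85
position: [0.5854, 0.1394, 0.1767]
tcp_rot: [[-0.286, 0.958, -0.001], [0.958, 0.286, -0.0], [0.0, -0.001, -1.0]]
force: [0.1, -0.3, -0.6]
opening: 0.155
```

Run:
```python
from h import *
s=read_state();print(s["position"],s["tcp_rot"]);np.savez("st3.npz",**s)
W=capture("wrist");np.save("wrist3.npy",W)
T=capture("top");S=capture("scene")
z=np.hstack([cv2.resize(W[60:260,196:316],None,fx=3,fy=3,interpolation=cv2.INTER_CUBIC),cv2.resize(S[100:200,290:370],None,fx=5,fy=6,interpolation=cv2.INTER_CUBIC)])
save("ins",z)
```

```text
[0.58536392 0.13938807 0.17667835] [[-2.86281401e-01  9.58145337e-01 -6.87773795e-04]
 [ 9.58145584e-01  2.86281329e-01 -2.03226920e-04]
 [ 2.17587015e-06 -7.17167511e-04 -9.99999743e-01]]
```

View pics/ins.png

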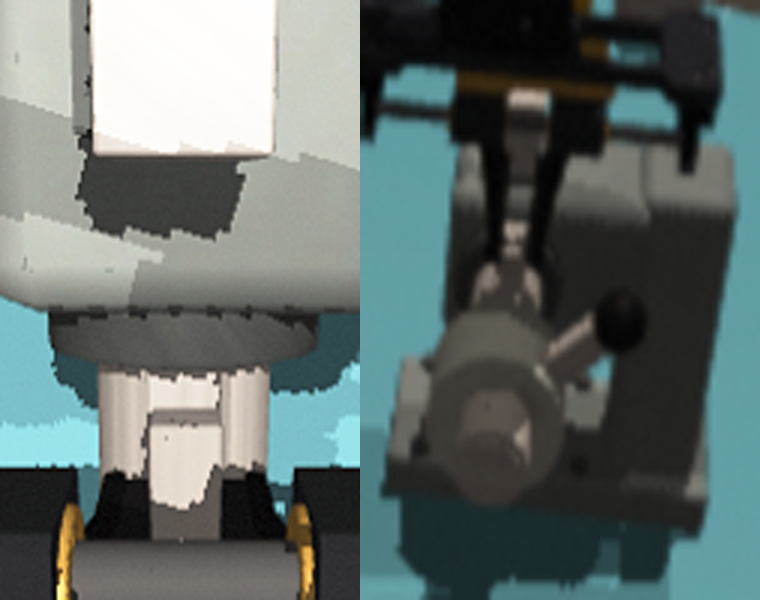

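Run:
```python
from h import *
s=np.load("st3.npz");c=cam("wrist",s)
q=lambda u,v:(196+u/3,60+v/3)
X,u_=np.array([.958,.286]),np.array([-.286,.958]);O=s["position"][:2]
pr=lambda n,P:print(n,np.round(P,4),"mm",np.round([(P[:2]-O)@X*1e3,(P[:2]-O)@u_*1e3],1))
z=s["position"][2]
for a in((149,424),(221,424)):pr("key end top",onz(c,q(*a),z+.0055))
for a in((149,410),(221,410)):pr("key end bot",onz(c,q(*a),z-.0085))
for a in((99,400),(269,400)):pr("shaft",onz(c,q(*a),.142))
pr("slot R",onz(c,q(222,390),.158));pr("slot L",onz(c,q(148,390),.158))
pr("far end/collar",onz(c,q(184,375),.157));pr("collar",onz(c,q(184,368),.16))
print(read_state()["position"])
```

```text
key end top [0.5731 0.1578 0.1822] mm [-6.4 21.2]
key end top [0.586  0.1617 0.1822] mm [ 7.  21.2]
key end bot [0.5729 0.1566 0.1682] mm [-7. 20.]
key end bot [0.5868 0.1608 0.1682] mm [ 7.5 20. ]
shaft [0.5621 0.1484 0.142 ] mm [-19.7  15.3]
shaft [0.5999 0.1597 0.142 ] mm [19.7 15.3]
slot R [0.5869 0.1625 0.158 ] mm [ 8.1 21.7]
slot L [0.5719 0.158  0.158 ] mm [-7.6 21.7]
far end/collar [0.5783 0.1631 0.157 ] mm [ 0.  24.7]
collar [0.5777 0.1652 0.16  ] mm [ 0.  26.9]
[0.58634495 0.14015257 0.17789102]
```

Emit:
{"api": "play_rows", "payload": {
  "plan": [
    [[0,0.02,-0.1,0,0,0,-1],[0,0,-0.1,0,0,0,-1],[0,0,-0.06,0,0,0,-1],[0,0,-0.04,0,0,0,-1],[0,0,0,0,0,0,-1]]
  ]
}}

```text
time_s: 7.5
position: [0.5851, 0.1417, 0.161]
tcp_rot: [[-0.289, 0.957, -0.001], [0.957, 0.289, -0.0], [0.0, -0.001, -1.0]]
force: [-0.9, 0.4, -0.6]
opening: 0.15
```

Emit:
{"api": "play_rows", "payload": {
  "plan": [
    [[0,0,-0.02,0,0,0,-1],[0,0,0,0,0,0,-1],[0,0,0,0,0,0,-0.4],[0,0,0,0,0,0,-0.4],[0,0,0,0,0,0,-0.4],[0,0,0,0,0,0,-0.4],[0,0,0.3,0,0,0,-0.4],[0,0,0.8,0,0,0,-0.4],[0,0,0.9,0,0,0,-0.4]]
  ]
}}

```text
time_s: 8.4
position: [0.5844, 0.1415, 0.2601]
tcp_rot: [[-0.288, 0.958, -0.004], [0.958, 0.288, -0.0], [0.001, -0.004, -1.0]]
force: [0.6, 0.1, 0.4]
opening: 0.303
```

Emit:
{"api": "play_rows", "payload": {
  "plan": [
    [[0.17,-0.57,0,0,0,0,0.2],[0.17,-0.57,0,0,0,0,0.2],[0,0,0,0,0,0,0.2],[0,0,0,0,0,0,0.2]]
  ]
}}

```text
time_s: 8.8
position: [0.6024, 0.0843, 0.2605]
tcp_rot: [[-0.287, 0.958, -0.0], [0.958, 0.287, 0.001], [0.001, -0.0, -1.0]]
force: [-0.1, 0.7, -0.7]
opening: 0.553
```

Run:
```python
from h import *
s=read_state();print(s["position"]);np.savez("st4.npz",**s)
W=capture("wrist");np.save("wrist4.npy",W);S=capture("scene");np.save("scene4.npy",S)
z=np.hstack([cv2.resize(W[80:240,216:366],None,fx=3.5,fy=3.5,interpolation=cv2.INTER_CUBIC),cv2.resize(S[110:190,310:360],None,fx=5,fy=7,interpolation=cv2.INTER_CUBIC)])
save("seat",z)
```

```text
[0.60239694 0.08430996 0.26046348]
```

View pics/seat.png

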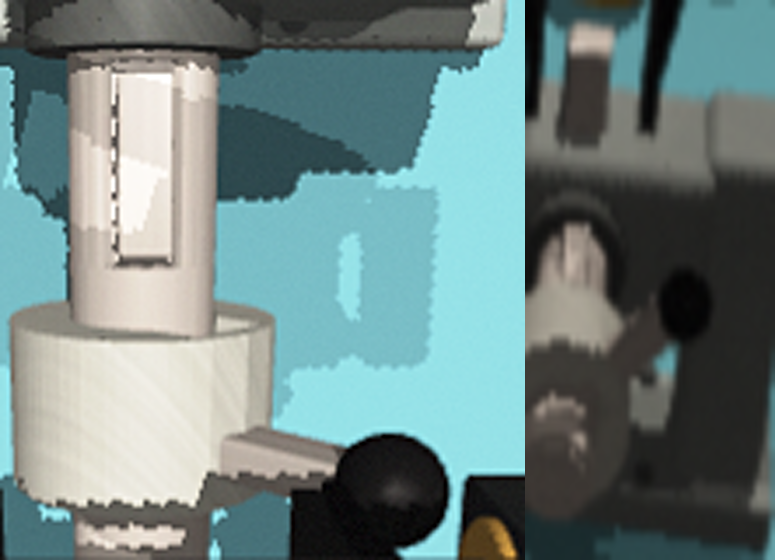

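Run:
```python
from h import *
s=np.load("st4.npz");c=cam("wrist",s);cs=cam("scene");ct=cam("top")
q=lambda u,v:(216+u/3.5,80+v/3.5)
X,u_=np.array([.958,.287]),np.array([-.287,.958]);O=np.array([.585,.141])
sf=lambda P:np.round([(P[:2]-O)@X*1e3,(P[:2]-O)@u_*1e3,P[2]*1e3],1)
for a in((117,72),(172,72),(119,258),(173,258)):print("key top",sf(onz(c,q(*a),.165)))
for a in((68,100),(216,100),(71,280),(216,280)):print("shaft",sf(onz(c,q(*a),.142)))
print("hub face rim bottom-front",sf(onz(c,q(143,340),.177)))
b=(342,153.3);w=q(391,490);t=(152.5,114)
for n,r in(("w-s",tri(c,w,cs,b)),("w-t",tri(c,w,ct,t)),("t-s",tri(ct,t,cs,b))):print(n,np.round(r[0],4),r[1],sf(r[0]))
```

```text
key top [ -6.3  21.2 165. ]
key top [  7.   21.2 165. ]
key top [ -6.1 -23.8 165. ]
key top [  7.5 -23.8 165. ]
shaft [-19.9  15.3 142. ]
shaft [ 19.3  15.3 142. ]
shaft [-19.9 -32.6 142. ]
shaft [ 20.  -32.6 142. ]
hub face rim bottom-front [  0.  -42.4 177. ]
w-s [0.6632 0.0865 0.1953] 0.001561566092881423 [ 59.3 -74.7 195.3]
w-t [0.6621 0.0859 0.1939] 0.0015482886865302455 [ 58.1 -74.9 193.9]
t-s [0.6625 0.0865 0.1947] 0.003147834035121975 [ 58.6 -74.5 194.7]
```

Emit:
{"api": "play_rows", "payload": {
  "plan": [
    [[0.11,0.004,0,0,0,0.0455,0.3],[0.11,0.004,0,0,0,0.0455,0.3],[0.11,0.004,0,0,0,0.0455,0.3],[0.11,0.004,0,0,0,0.0455,0.3],[0.11,0.004,0,0,0,0.0455,0.3],[0.11,0.004,0,0,0,0.0455,0.3],[0.11,0.004,0,0,0,0.0455,0.3],[0.11,0.004,0,0,0,0.0455,0.3],[0.11,0.004,0,0,0,0.0455,0.3],[0.11,0.004,0,0,0,0.0455,0.3],[0.11,0.004,0,0,0,0.0455,0.3],[0,0,0,0,0,0,0.3]]
  ]
}}

```text
time_s: 10.1
position: [0.6631, 0.0881, 0.2601]
tcp_rot: [[-0.957, -0.291, -0.0], [-0.291, 0.957, 0.0], [0.0, 0.0, -1.0]]
force: [-0.5, -0.7, 0.4]
opening: 0.647
```

Emit:
{"api": "play_rows", "payload": {
  "plan": [
    [[0,-0.02,-0.4,0,0,0,0.3],[0,0,-0.4,0,0,0,0.3],[0,0,-0.4,0,0,0,0.3],[0,0,-0.34,0,0,0,0.3],[0,0,0,0,0,0,-1],[0,0,0,0,0,0,-1],[0,0,0,0,0,0,-1],[0,0,0,0,0,0,-1],[0,0,0,0,0,0,-1],[0,0,0,0,0,0,-1],[0,0,0,0,0,0,-1]]
  ]
}}

```text
time_s: 11.2
position: [0.6638, 0.0864, 0.1845]
tcp_rot: [[-0.957, -0.29, 0.002], [-0.29, 0.957, 0.001], [-0.003, 0.0, -1.0]]
force: [1.3, 2.3, 3.9]
opening: 0.301
```

Emit:
{"api": "play_rows", "payload": {
  "plan": [
    [[-0.18,-0.054,0.166,0,0,0,-1],[-0.178,-0.053,0.126,0,0,0,-1],[-0.192,-0.057,0.098,0,0,0,-1],[-0.203,-0.061,0.068,0,0,0,-1],[-0.186,-0.056,0.036,0,0,0,-1],[-0.186,-0.056,0.012,0,0,0,-1],[0,0,0,0,0,0,-1],[0,0,0,0,0,0,-1]]
  ]
}}

```text
time_s: 12.0
position: [0.6052, 0.0683, 0.2102]
tcp_rot: [[-0.957, -0.29, -0.001], [-0.29, 0.957, -0.001], [0.001, -0.001, -1.0]]
force: [-0.9, 1.5, 9.5]
opening: 0.303
```

Run:
```python
from h import *
s=read_state();p=np.array(s["position"]);print(p,s["force"])
X,u_=np.array([.958,.287]),np.array([-.287,.958]);O=np.array([.585,.141])
print((p[:2]-O)@X,(p[:2]-O)@u_)
```

```text
[0.60521729 0.06827405 0.21022068] [-0.94198452  1.54704366  9.53575214]
-0.0015041859582087206 -0.07547382445904989
```

Emit:
{"api": "play_rows", "payload": {
  "plan": [
    [[-0.026,0.16,0,0,0,0,-1],[-0.046,0.153,0,0,0,0,-1],[-0.046,0.153,0,0,0,0,-1],[-0.046,0.153,0,0,0,0,-1]]
  ]
}}

```text
time_s: 12.4
position: [0.5983, 0.0974, 0.2102]
tcp_rot: [[-0.957, -0.29, 0.001], [-0.29, 0.957, -0.005], [0.0, -0.005, -1.0]]
force: [1.2, -2.6, 7.2]
opening: 0.3
```

Emit:
{"api": "play_rows", "payload": {
  "plan": [
    [[-0.046,0.153,0,0,0,0,-1],[-0.046,0.153,0,0,0,0,-1],[-0.046,0.153,0,0,0,0,-1],[-0.046,0.153,0,0,0,0,-1],[0,0,0,0,0,0,-1]]
  ]
}}

```text
time_s: 12.9
position: [0.5888, 0.1295, 0.2102]
tcp_rot: [[-0.957, -0.291, 0.001], [-0.291, 0.957, -0.003], [-0.0, -0.003, -1.0]]
force: [1.2, 0.9, 7.0]
opening: 0.301
```

Emit:
{"api": "play_rows", "payload": {
  "plan": [
    [[-0.018,0.058,0,0,0,0,-1],[-0.012,0.038,0,0,0,0,-1],[0,0,0,0,0,0,-1]]
  ]
}}

```text
time_s: 13.2
position: [0.5877, 0.1333, 0.2102]
tcp_rot: [[-0.957, -0.29, 0.001], [-0.29, 0.957, -0.004], [-0.0, -0.004, -1.0]]
force: [1.1, -0.2, 7.1]
opening: 0.301
```

Emit:
{"api": "play_rows", "payload": {
  "plan": [
    [[-0.012,0.038,0,0,0,0,-1],[-0.006,0.019,0,0,0,0,-1],[0,0,0,0,0,0,-1]]
  ]
}}

```text
time_s: 13.5
position: [0.587, 0.1358, 0.2102]
tcp_rot: [[-0.957, -0.29, 0.001], [-0.29, 0.957, -0.004], [-0.0, -0.004, -1.0]]
force: [1.9, -2.0, 7.0]
opening: 0.3
```

Emit:
{"api": "play_rows", "payload": {
  "plan": [
    [[-0.012,0.038,0,0,0,0,-1],[-0.006,0.019,0,0,0,0,-1],[0,0,0,0,0,0,-1]]
  ]
}}

```text
time_s: 13.8
position: [0.5866, 0.1373, 0.2102]
tcp_rot: [[-0.957, -0.29, 0.002], [-0.29, 0.957, -0.007], [-0.0, -0.007, -1.0]]
force: [2.7, -4.4, 8.4]
opening: 0.301
```

Emit:
{"api": "play_rows", "payload": {
  "plan": [
    [[-0.012,0.04,0,0,0,0,-1],[-0.006,0.02,0,0,0,0,-1],[0,0,0,0,0,0,-1],[0,0,0,0,0,0,-1]]
  ]
}}

```text
time_s: 14.2
position: [0.5865, 0.1374, 0.2102]
tcp_rot: [[-0.957, -0.291, 0.003], [-0.291, 0.957, -0.012], [0.0, -0.012, -1.0]]
force: [3.8, -11.3, 5.9]
opening: 0.301
```

Emit:
{"api": "play_rows", "payload": {
  "plan": [
    [[-0.012,0.04,0,0,0,0,-1],[-0.006,0.02,0,0,0,0,-1],[0,0,0,0,0,0,-1],[0,0,0,0,0,0,-1]]
  ]
}}

```text
time_s: 14.6
position: [0.5868, 0.1376, 0.2102]
tcp_rot: [[-0.957, -0.291, 0.005], [-0.291, 0.957, -0.017], [-0.0, -0.018, -1.0]]
force: [4.8, -18.6, 5.1]
opening: 0.304
```

Emit:
{"api": "play_rows", "payload": {
  "plan": [
    [[0,0,0,0,0,0,0.2],[0,0,0,0,0,0,0.2],[0,0,0,0,0,0,0.2],[0,0,0,0,0,0,0.2],[0.034,-0.115,0,0,0,0,0.2],[0,0,0,0,0,0,0.2],[0,0,0.4,0,0,0,0.2],[0,0,0.8,0,0,0,0.2],[0,0,0.8,0,0,0,0.2],[-0.8,-0.3,0.3,0,0,0,0.2],[-0.8,-0.3,0.3,0,0,0,0.2],[-0.8,-0.3,0,0,0,0,0.2]]
  ]
}}

```text
time_s: 15.8
position: [0.4654, 0.0961, 0.3406]
tcp_rot: [[-0.957, -0.291, 0.004], [-0.291, 0.957, -0.001], [-0.003, -0.002, -1.0]]
force: [0.4, -0.4, 0.4]
opening: 0.601
```

Emit:
{"api": "play_rows", "payload": {
  "plan": [
    [[-0.6,-0.7,0,0,0,0,0.2],[-0.3,-0.9,0,0,0,0,0.2],[-0.1,-0.9,0,0,0,0,0.2],[0,0,0,0,0,0,0.2],[0,0,0,0,0,0,0.2]]
  ]
}}

```text
time_s: 16.3
position: [0.4155, -0.0293, 0.3387]
tcp_rot: [[-0.958, -0.287, -0.001], [-0.287, 0.958, 0.001], [0.0, 0.001, -1.0]]
force: [-0.5, -0.8, -0.2]
opening: 0.603
```

Run:
```python
from h import *
s=read_state();print(s["position"],s["force"])
T=capture("top");S=capture("scene")
z=np.hstack([cv2.resize(T[95:215,55:175],None,fx=4,fy=4,interpolation=cv2.INTER_CUBIC),cv2.resize(S[100:196,290:370],None,fx=4,fy=5,interpolation=cv2.INTER_CUBIC)]);save("end",z)
np.save("topE.npy",T);np.save("sceneE.npy",S)
```

```text
[ 0.4154697  -0.02925284  0.33870798] [-0.45108477 -0.75633891 -0.22010049]
```

View pics/end.png

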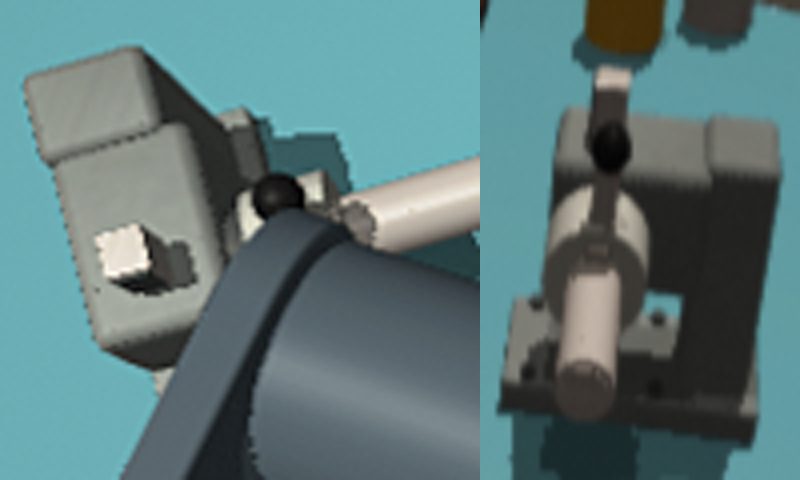

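Run:
```python
from h import *
P,e=tri(cam("top"),(124.5,144.5),cam("scene"),(322.75,129.4))
X,u_=np.array([.958,.287]),np.array([-.287,.958]);O=np.array([.585,.141])
print(P,e,(P[:2]-O)@X*1e3,(P[:2]-O)@u_*1e3)
```

```text
[0.58899529 0.13690139 0.22092358] 0.003276496092529882 2.6511858476541077 -5.073112991225369
```

```bash
python3 -c "
from rig import *
print(hand_in())"
```

```text
the job is handed in; nothing more can be done
None
```

I put the small key in the slot and let it go. Then I took the lever by its ball, swung it upright and slid the hub about 72 mm along the shaft, until it stopped hard at about 19 N. I let go, moved the arm away and handed the job in at about 16 s. The hand-in gives no verdict.

- **Key:** before the hub moved, the wrist picture showed it in the slot. Taken at the seated height, it measured 45 mm long and 13.4 mm wide. It lay about 0.5 mm off the shaft's centre line and within about 1–2 mm of the slot's middle along the shaft.
- **Lever:** two camera views put the ball 221 mm above the bench and 2.7 mm to the side, a lean of about 0.03 rad.
- **Hub:** the ball ended about 5 mm outward of the slot's middle, against about 4–5 mm expected with the hub home. The cameras give about 69.5 mm of travel and the arm about 72 mm, a disagreement of about 2 mm. The two final sight lines missed each other by 3.3 mm, so home position rests mainly on the hard stop.
- **Not checked:** the key could not be seen once the hub covered it. I did not measure the bystanders again at the end. The arm had no planned contact with them, and no unexpected force showed up.

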